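# Take a dried drawdown plate out of its levelling bed and rack it

### The job

The paint film on the glass plate in the levelling bed has dried. Slide the plate along the bed, straight away from its end stops, until it is clear of both hold-down lips, and only then lift it out; do not pry it up against the lips. Lay it down gently, paint side up, centred and square in the empty bay of the wire drying rack, and leave the other plate and everything else on the bench where they are.

Things in the scene. Friction and masses are not known exactly. Their poses are not given: they have to be found in the camera images.
- plate: The glass plate to move: 180 x 66 x 10 mm, about 0.3 kg, a thin dry yellow paint film on its upper face. Origin: centre of its underside; x along it, y across, z up out of the painted face. It starts in the levelling bed, length along the bed, near end against the end stops or up to 4 mm off them, centre at x = -25 to -21 mm of the bed; underside 50 mm and top 60 mm above the bench.
- bed: Levelling bed, fixed: grey base 300 x 150 mm, top 25 mm above the bench. Origin: base centre at bench height; x along the bed, pointing away from the end stops (the way the plate slides out), y across, z up. The plate lies on two steel rails (x -110 to +145 mm, 10 mm wide, centred at y = +-18 mm, tops at z = 50 mm).
- bed_gap (a point): Point on the bed's centre line at the face of the two end stops (x = -115, z = 55 mm of the bed), which the plate's near end touches at the start. The stops stand 21 to 35 mm either side, 10 mm thick, tops at z = 58 mm; between them (and between the lips) a gap 42 mm wide is open from above down to the base, so that the middle of the plate's near end can be pushed.
- bed_open (a point): Point on the bed's centre line at rail height (x = +40, z = 50 mm of the bed), in the part where the plate's long edges are free, with the base 25 mm below them. Nearer the stops two side guides (inner faces at y = +-35 mm, 10 mm thick, x -125 to -5 mm, tops at z = 58 mm) flank the plate with 2 mm to spare each side.
- lips: The two steel hold-down lips on the side guides, over the plate's near corners; same origin and axes as the bed. Each spans x -125 to -83 mm and 21 to 45 mm either side of the centre line, underside z = 62.5, top 66.5 mm (screw heads 69.5 mm). They cover 32 mm of the plate, 2.5 mm above it: it is clear once its centre is past x = +7 mm (near end past -83 mm).
- rack: Drying rack of 8 mm stainless wire, fixed, two bays. Origin: its centre at bench height; x along the bays, y across, z up. Bay centre lines at y = +60 mm (taken by the other plate) and -60 mm (empty). A bay is two bars along x, 18 mm either side of its centre line, tops at z = 44 mm, turned up 14 mm at the ends (x = +-116 mm). Cross wires below at x = +-82 mm (tops 37 mm), legs at y = +-105 mm.
- rack_bay (a point): Centre of the empty bay, midway between its two bars at the height of their tops (z = 44 mm), where the centre of the plate's underside belongs. Axes as the rack's; the plate may lie either way round along x.
- plate2: Another glass plate of the same size and look, lying in the rack's other bay (y = +60 mm of the rack). Origin: centre of its underside. Leave it alone.
- applicator: Film applicator, an open steel frame 80 x 56 x 32 mm, standing between bed and rack nearer the robot. Origin: centre of its underside. Leave it alone.
- beaker: Empty glass beaker, 84 mm across, 110 mm tall, at the far side of the bench. Origin: centre of its underside. Leave it alone.
- jar: Amber jar with cap, 68 mm across, 85 mm tall, to the right. Origin: centre of its underside. Leave it alone.
- tub: Yellow plastic bottle, 72 mm across, 150 mm tall, to the right. Origin: centre of its underside. Leave it alone.
- can: Tin, 100 mm across, 110 mm tall, to the left. Origin: centre of its underside. Leave it alone.
- spatula: Spatula 200 mm long lying on the bench to the left. Leave it alone.
- cup: White plastic cup, 72 mm across, 60 mm tall, to the right. Origin: centre of its underside. Leave it alone.
Mind the look-alikes: they are no part of the job. Leave any pink look-alike of the plate alone.

How it is judged:
By the outcome, as a careful person would: the job done as asked, in the order asked, and still so for the second after the job is handed in, with the robot touching nothing.
It also fails if it takes over 51 s, if anything falls off the work surface, if the arm or the gripper's body presses on something with over 40 N, if the wrist force passes 120 N, or if a joint passes its speed limit or range.

### The arm

A 7-joint arm with a two-finger parallel gripper is mounted at the origin on the work surface. World frame = base frame: x ahead of the robot, y to its left, z up, the work surface at z = 0. Lengths are in m, angles in rad, forces in N, time in s.
With the tool pointing down it reaches from about 0.425 to 0.875 m from the base axis. Payload 4.7 kg.
Tool frame: the origin (TCP) lies on the centre line of the jaws, within the pads' length; the fingertips stand 22 mm ahead of it and the grasp point (between the pads) lies 3 mm ahead of it; z points along the fingers, y is the line along which they close (so a half turn about z gives the same grasp; the last joint's range is limited). The gripper opens to 85 mm and grips with 20 to 120 N. Pads are 22 mm wide; open, the fingers measure 114 mm over their backs; the gripper's body (76 mm by 85 mm) begins 54 mm behind the grasp point. The pads swing forward as they close: fully open they stand 13 mm farther back than shut.
Start: joints at [-1.135, 0.321, -0.07, 1.45, 0.023, 1.371, -0.057], TCP at [0.266, 0.593, 0.23] pointing down, gripper open.
Joint ranges: [-2.86, 2.86], [-0.3, 2.09], [-1.38, 1.24], [0.06, 2.45], [-1.56, 4.7], [0.09, 2.05], [-2.69, 2.69]. Speed limits (rad/s): [2.57, 2.57, 3.14, 3.14, 3.14, 3.14, 3.14].

### API

Orientations are given as a unit quaternion [w, x, y, z].
In Python, from cell import monitor, cams, order gives the robot as it stands.
- The arm moves only by the tool arm_command, never from a script. Its argument "series" is a list of rows, each a list of 4 numbers: the shift along the tool's x, y, z in m, then the turn about the tool's z in degrees. A call has 1 to 12 rows; each row shifts and turns the commanded pose from where the row before left it, along the tool's axes as they then stand; what a row does not reach is not made up. A row lasts 1/8 s, in which the tool goes at most 62.5 mm and 10.7 degrees, less where a joint would pass 70% of its speed; a pose out of reach is approached as far as the arm can. A call with a gripper value outside its range is refused whole. "gripper" is the opening, from 0 (shut) to 1 (fully open), set as the call begins (left out, the last holds). The fingers move at their own pace and stop on an object; "squeeze" is the grip in N (left out, the last holds). Time passes only in rows, so rows that do not move let the fingers close. It gives the time, the measured TCP pose, the force, the opening and the grip force at its end, in the units of the state.
- monitor.observe(): the state, without advancing time (a new reading comes with each control period).
- cams.grab_frame(name): name is "scene" or "side" or "wrist"; returns (picture, depth): 420x560x3 uint8, blue, green, red; 420x560 float32, m along the optical axis (not along the pixel's ray), 0 where there is no reading.
- cams.camera_params(name): a dict with "K" (3x3 intrinsics, pixels), "R" (3x3) and "t" (3): a world point X has camera coordinates R X + t; the wrist camera has in their place "hand_eye" (4x4, takes a point from camera to tool coordinates, whose origin is the TCP and whose axes are the flange's). Camera axes: x right, y down, z forward; pixel columns grow to the right and rows downward; lengths in m; the calibration is good to about 2 mm. A picture is of the moment at which its call begins: read the wrist's pose just before it. camera_params takes no time and is no camera call.
- order.hand_in(): hands the job in; it is judged then, once.
The state is a dict: "time_s": time; "joints": joint angles; "qvel": joint speeds; "effort": joint torques, N m; "tool_pos": TCP position; "orientation": TCP orientation; "force": force on the tool from outside, world axes, zero at the start; "ft_torque": the same for the moment, N m; "opening": finger opening in m; "grip_force": force on a finger pad.
Only numpy, scipy, OpenCV 4.12 (cv2) and the standard library are available. Lean on these libraries where they do the work, as an engineer would, in place of code of your own. Each camera call takes 0.05 s, during which the arm holds its last target. There are 200 camera calls.

## Working session

There is one attempt and no reset: what is moved stays moved. The work goes in short steps, Python scripts to look and compute and a tool call to move; the robot and the scene stay as the last step left them, time stands still between calls to the robot, and variables do not carry over. Pictures are saved under pics/ and viewed, at most 12 in all, crops included, and the job is handed in when it is done.

Besides the shell and the picture viewer there is one more tool, called after "Emit:" by a JSON object that holds its "name" and its "arguments". arm_command: Moves the arm, as the interface text tells. Its arguments: {"type":"object","properties":{"series":{"type":"array"},"gripper":{"type":"number"},"squeeze":{"type":"number"}},"required":["series"]}

```bash
mkdir -p pics
cat > h.py <<'E'
import numpy as np,cv2
from cell import monitor,cams,order
from scipy.spatial.transform import Rotation as Ro
def tool():
    s=monitor.observe(); q=s['orientation']
    return Ro.from_quat([q[1],q[2],q[3],q[0]]).as_matrix(),np.array(s['tool_pos']),s
def grab(n):
    P=cams.camera_params(n); R,p,s=tool()
    im,d=cams.grab_frame(n); K=np.array(P['K'])
    if n=='wrist':
        H=np.array(P['hand_eye']); Rc=R@H[:3,:3]; c=R@H[:3,3]+p
    else:
        Rc=np.array(P['R']).T; c=-Rc@np.array(P['t'])
    return im,d,(K,Rc,c)
def plane(cam,uv,z):
    K,Rc,c=cam; uv=np.atleast_2d(uv).astype(float)
    r=(Rc@np.linalg.inv(K)@np.c_[uv,np.ones(len(uv))].T).T
    return c+r*((z-c[2])/r[:,2])[:,None]
def proj(cam,X):
    K,Rc,c=cam; q=(K@Rc.T@(np.atleast_2d(X)-c).T).T
    return q[:,:2]/q[:,2:]
E
python3 - <<'E'
from h import *
for n in ['scene','side','wrist']:
    im,d,c=grab(n); cv2.imwrite(f'pics/{n}0.png',im); np.savez(f'{n}0.npz',im=im,d=d,K=c[0],R=c[1],c=c[2]); print(n,c[2],c[1][:,2])
R,p,s=tool();print(R.round(3),p,s)
E
```

```text
scene [ 1.09065525 -0.21753285  1.00371506] [-0.49573877  0.19787482 -0.84562913]
side [-0.06527299 -0.88903233  0.75630137] [ 0.48297723  0.69921036 -0.52710327]
wrist [0.20109692 0.62225511 0.37229245] [ 0.25501773 -0.11606075 -0.95994576]
[[-0.912  0.409 -0.001]
 [ 0.409  0.912 -0.001]
 [-0.    -0.002 -1.   ]] [0.26598405 0.5926145  0.22944395] {'time_s': 0.15, 'joints': array([-1.13487843,  0.32166605, -0.07007505,  1.45143872,  0.02256867,
        1.37080677, -0.05690666]), 'qvel': array([ 6.08094156e-04, -2.90826828e-03,  6.41448031e-04, -4.31419554e-03,
       -7.79061873e-05,  5.79772190e-04,  3.97099953e-04]), 'effort': array([ 1.35074069e-04, -4.94097376e+01, -3.82760419e-01, -3.14679122e+01,
        1.29789388e-02,  8.49126867e-03, -4.07668574e-05]), 'tool_pos': array([0.26598405, 0.5926145 , 0.22944395]), 'orientation': array([-1.30317118e-04,  2.09347149e-01,  9.77841083e-01, -7.55211905e-04]), 'force': array([0.21776265, 0.26516795, 0.20192872]), 'ft_torque': array([-0.01266413,  0.00937896, -0.00290943]), 'grip_force': 0.0, 'opening': 0.08539081769522938}
```

View pics/scene0.png

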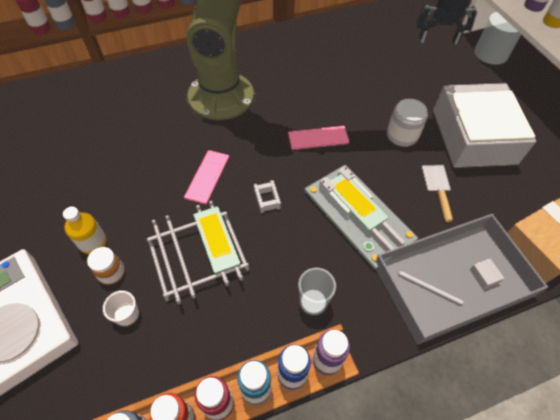

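View pics/side0.png

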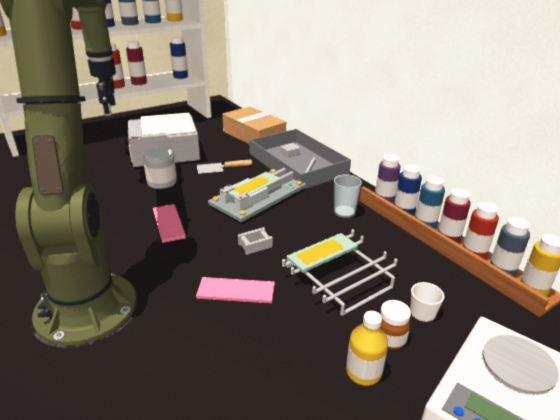

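Candidates for the target in the scene view: the yellow-film plate in the bed (358,202), plate2 in the rack (217,240), and pink look-alikes at (320,137) and (207,176). By the description it's the one in the bed. I'll check it with a close crop.

Run:
```python
from h import *
def ld(n):
    z=np.load(n+'0.npz'); return z['im'],z['d'],(z['K'],z['R'],z['c'])
for n,b1,b2 in [('scene',(300,160,420,260),(190,200,245,280)),('side',(200,165,310,215),(280,230,365,270))]:
    im,d,c=ld(n); hsv=cv2.cvtColor(im,cv2.COLOR_BGR2HSV)
    m=cv2.inRange(hsv,(22,150,120),(35,255,255))
    for nm,b,z in[('plate',b1,.060),('plate2',b2,.054)]:
        mm=np.zeros_like(m); mm[b[1]:b[3],b[0]:b[2]]=m[b[1]:b[3],b[0]:b[2]]
        mm=cv2.morphologyEx(mm,cv2.MORPH_OPEN,np.ones((3,3)))
        ct=max(cv2.findContours(mm,0,cv2.CHAIN_APPROX_NONE)[0],key=cv2.contourArea)[:,0]
        W=plane(c,ct,z); r=cv2.minAreaRect((W[:,:2]*1000).astype(np.float32))
        bx=cv2.boxPoints(r); e=[bx[1]-bx[0],bx[2]-bx[1]]; e=max(e,key=np.linalg.norm)
        ys,xs=np.nonzero(mm); 
        dd=d[ys,xs]; K,Rc,cc=c
        X=(Rc@(np.linalg.inv(K)@np.c_[xs,ys,np.ones(len(xs))].T*dd)).T+cc
        print(n,nm,np.round(r[0],1),np.round(r[1],1),'yaw',np.degrees(np.arctan2(e[1],e[0]))%180,'depthz',np.median(X[:,2]),'areacent',plane(c,[xs.mean(),ys.mean()],z)[0,:2].round(4),dd.mean())
im,_,_=ld('scene'); cv2.imwrite('pics/crop1.png',cv2.resize(im[155:275,295:430],None,fx=4.5,fy=4.5,interpolation=cv2.INTER_CUBIC))
cv2.imwrite('pics/crop2.png',cv2.resize(im[195:305,140:255],None,fx=5,fy=5,interpolation=cv2.INTER_CUBIC))
```

```text
scene plate [565.4 211.4] [123.5  45.5] yaw 15.010008 depthz 0.06148990776876845 areacent [0.57  0.213] 1.1339135
scene plate2 [ 542.  -172.4] [122.8  46.7] yaw 1.4359025 depthz 0.05590497685499235 areacent [ 0.5435 -0.1726] 1.0756952
side plate [565.4 211.7] [119.4  42.7] yaw 14.104444 depthz 0.06204722684709496 areacent [0.5642 0.2116] 1.4307559
side plate2 [ 541.3 -173.3] [123.   45.5] yaw 1.426161 depthz 0.05594743066799146 areacent [ 0.5389 -0.1739] 1.1569629
```

View pics/crop1.png

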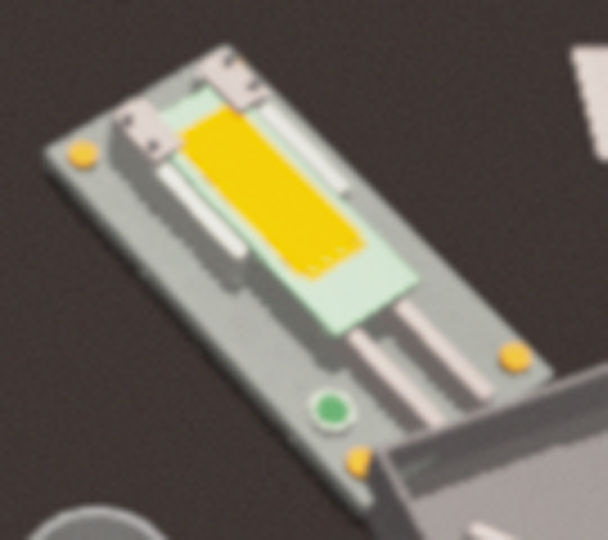

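View pics/crop2.png

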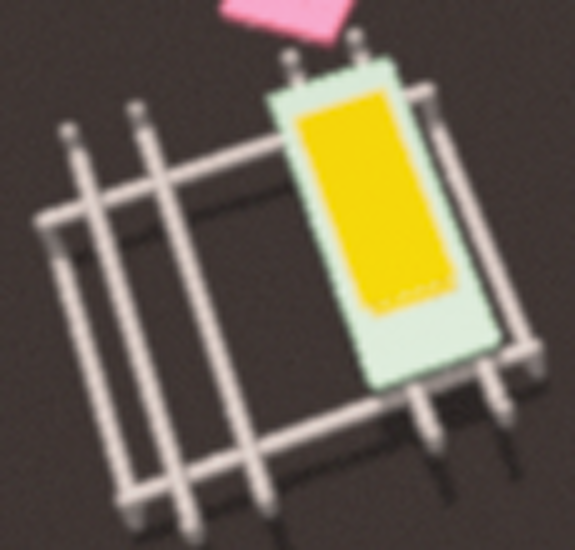

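The crop shows the plate in the bed under two lips, at the upper left end (lips about (150,130) and (235,80) in the crop), and it slides toward the lower right. Both views agree on film centre and heights. The film isn't centred on the plate, so I'll measure the plate itself with the wrist camera.

Emit:
{"name": "arm_command", "arguments": {"series": [[-0.0525,-0.0212,-0.0055,0],[-0.0525,-0.0212,-0.0055,0],[-0.0525,-0.0212,-0.0055,0],[-0.0525,-0.0212,-0.0055,0],[-0.0525,-0.0212,-0.0055,0],[-0.0525,-0.0212,-0.0055,0],[-0.0525,-0.0212,-0.0055,0],[-0.0525,-0.0212,-0.0055,0],[-0.0525,-0.0212,-0.0055,0],[0,0,0,-10],[0,0,0,-10],[0,0,0,-10]], "gripper": 1}}

```text
time_s: 1.65
tool_pos: [0.619, 0.2253, 0.2792]
orientation: [-0.0, -0.054, 0.999, -0.0]
force: [-0.3, 0.5, 0.3]
opening: 0.0853
grip_force: 0.0
```

Emit:
{"name": "arm_command", "arguments": {"series": [[0,0,0,-9.2],[0,0,0,0],[0,0,0,0],[0,0,0,0]]}}

```text
time_s: 2.15
tool_pos: [0.6191, 0.2256, 0.2797]
orientation: [-0.0, -0.13, 0.991, -0.0]
force: [0.1, 0.5, -0.9]
opening: 0.0855
grip_force: 0.0
```

Run:
```python
from h import *
im,d,c=grab('wrist'); cv2.imwrite('pics/w1.png',im); np.savez('w1.npz',im=im,d=d,K=c[0],R=c[1],c=c[2])
R,p,s=tool();print(R.round(3),p.round(4),s['joints'].round(2),s['time_s'],c[2])
```

```text
[[-0.966 -0.258 -0.   ]
 [-0.258  0.966 -0.   ]
 [ 0.     0.    -1.   ]] [0.6191 0.2256 0.2798] [-0.49  0.32  0.13  1.36 -0.04  1.47  1.47] 2.2 [0.55031849 0.20759925 0.4227256 ]
```

View pics/w1.png

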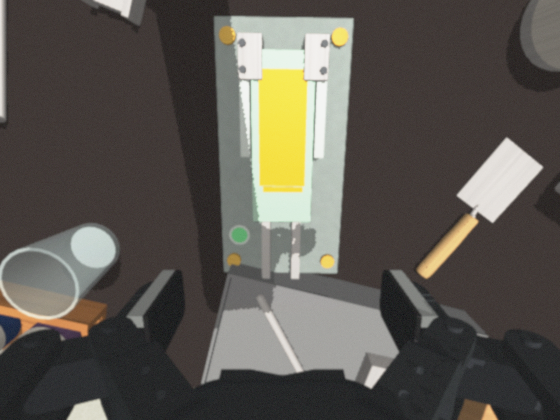

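The wrist view shows the whole bed: lips at (250,57) and (317,57), film from (283,70) to (283,190), plate far end at row 220, rails at (266,250) and (295,250), and screws at (227,35), (340,36), (233,261) and (327,261). Next I'll measure from these.

Run:
```python
from h import *
z=np.load('w1.npz'); im=z['im']; c=(z['K'],z['R'],z['c'])
hsv=cv2.cvtColor(im,cv2.COLOR_BGR2HSV)
for u,v in[(283,130),(280,205),(227,35),(340,36),(266,250),(295,250),(225,150),(322,130)]: print((u,v),hsv[v,u])
o=cv2.inRange(hsv,(12,110,90),(26,255,255)); pts=[]
for u,v in [(227,35),(340,36),(327,261),(233,261)]:
    m=np.zeros_like(o); m[v-14:v+14,u-14:u+14]=o[v-14:v+14,u-14:u+14]; M=cv2.moments(m,True)
    pts.append((M['m10']/M['m00'],M['m01']/M['m00']))
W=plane(c,pts,.028)[:,:2]*1000; print(np.round(pts,1),W.round(1),'cent',W.mean(0),'sides',[np.linalg.norm(W[i]-W[i-1]).round(1) for i in range(4)])
for a,b in((0,3),(1,2)): print('yaw',np.degrees(np.arctan2(*(W[b]-W[a])[::-1])))
pl=cv2.inRange(hsv,(40,25,150),(90,120,255))|cv2.inRange(hsv,(22,150,120),(35,255,255))
pl[:45]=0;pl[228:]=0;pl[:,:238]=0;pl[:,330:]=0
def fit(P):
    vx,vy,x,y=cv2.fitLine(P.astype(np.float32),cv2.DIST_HUBER,0,.1,.1).ravel(); return np.array([x,y]),np.array([vx,vy])
L=[];Rr=[]
for v in range(165,215):
    xs=np.nonzero(pl[v])[0]; L.append((xs.min()-.5,v));Rr.append((xs.max()+.5,v))
ends=[(u,np.nonzero(pl[150:,u])[0].max()+150.5) for u in range(258,306)]
tops=[(u,np.nonzero(pl[:120,u])[0].min()-.5) for u in range(270,300)]
ln=[]
for nm,P in(('L',L),('R',Rr),('far',ends),('near',tops)):
    Wp=plane(c,P,.06)[:,:2]*1000; a,dv=fit(Wp); ln.append((a,dv)); print(nm,a.round(1),'ang',np.degrees(np.arctan2(dv[1],dv[0])).round(2))
X=np.array([np.cos(np.radians(14.6)),np.sin(np.radians(14.6))]);Y=np.array([-X[1],X[0]])
s=[(a@X,a@Y) for a,_ in ln]; print(np.round(s,1),'len',s[2][0]-s[3][0],'wid',s[1][1]-s[0][1])
ctr=X*(s[2][0]+s[3][0])/2+Y*(s[0][1]+s[1][1])/2; print('plate c',ctr,'bed c in these',W.mean(0)@X,W.mean(0)@Y,'plate',ctr@X,ctr@Y)
```

```text
(283, 130) [ 27 176 246]
(280, 205) [ 68  20 238]
(227, 35) [ 21 150 180]
(340, 36) [ 27 135 246]
(266, 250) [ 15  14 146]
(295, 250) [ 15  14 148]
(225, 150) [ 56  14 127]
(322, 130) [ 50   3 244]
[[226.8  35. ]
 [339.7  37.7]
 [326.8 260.8]
 [233.7 259.2]] [[483.2 128.7]
 [454.5 246.1]
 [706.2 309.3]
 [735.  192.7]] cent [594.7253071  219.22080914] sides [np.float64(259.8), np.float64(120.8), np.float64(259.5), np.float64(120.1)]
yaw 14.256638761138289
yaw 14.086571642752457
L [629.3 194.4] ang 15.28
R [617.1 254.5] ang 26.02
far [642.4 226.2] ang 45.58
near [504.9 196.5] ang -77.62
[[658.   29.5]
 [661.3  90.7]
 [678.7  57. ]
 [538.1  62.9]] len 140.5121946668761 wid 61.22872395067226
plate c [573.60591924 211.49242503] bed c in these 630.7799822747415 62.22996087389274 plate 608.3944681415168 60.074683243946076
```

Run:
```python
from h import *
z=np.load('w1.npz'); im=z['im']; c=(z['K'],z['R'],z['c'])
B=np.array([594.7,219.2]);a=np.radians(14.17);X=np.array([np.cos(a),np.sin(a)]);Y=np.array([-X[1],X[0]])
f=lambda P,h:(lambda w:np.c_[(w-B)@X,(w-B)@Y])(plane(c,P,h)[:,:2]*1000)
hsv=cv2.cvtColor(im,cv2.COLOR_BGR2HSV); 
m=cv2.inRange(hsv,(22,130,120),(35,255,255)); m[:60]=0;m[195:]=0;m[:,:250]=0;m[:,320:]=0
r=cv2.minAreaRect(f(cv2.findNonZero(m)[:,0],.06).astype(np.float32)); print('film in bed',r)
g=cv2.cvtColor(im,cv2.COLOR_BGR2GRAY).astype(float)
for v in (196,203,210):
    gr=np.gradient(cv2.GaussianBlur(g,(3,3),0)[v]); l=240+gr[240:275].argmax(); rr=295+gr[295:325].argmin()
    print(v,l,rr,f([(l,v),(rr,v)],.06).round(1).tolist())
gg=cv2.GaussianBlur(g,(3,3),0)
for u in (275,282,288):
    gr=np.gradient(gg[:,u]); n=40+gr[40:62].argmax(); e=205+gr[205:235].argmin(); print(u,n,e,f([(u,n),(u,e)],.06).round(1).tolist())
R,p,s=tool()
for x in (40,): 
    t=np.r_[B+x*X,54]/1000; print(t,'tool shift (after turn .75)',R.T@(t-p))
```

```text
film in bed ((-30.173099517822266, 0.029937744140625), (124.77864837646484, 48.20746612548828), 0.37384286522865295)
196 255 311 [[38.3, -29.3], [37.5, 33.4]]
203 256 310 [[46.4, -28.3], [45.6, 32.5]]
210 257 310 [[54.5, -27.2], [53.7, 32.8]]
275 49 228 [[-111.6, -8.1], [75.8, -6.6]]
282 49 227 [[-111.7, -1.2], [74.4, 1.4]]
288 49 229 [[-111.8, 4.8], [76.8, 8.3]]
[0.63348295 0.22899199 0.054     ] tool shift (after turn .75) [-0.01483679 -0.00040601  0.2257662 ]
```

Plate is at about x = −22, y ≈ 0 of the bed, which fits the description. Descending over x = +40.

Emit:
{"name": "arm_command", "arguments": {"series": [[-0.0148,-0.0004,0,0.75],[0,0,0.045,0],[0,0,0.045,0],[0,0,0.045,0],[0,0,0.03,0],[0,0,0.025,0],[0,0,0.02,0],[0,0,0.0158,0],[0,0,0,0],[0,0,0,0]]}}

```text
time_s: 3.45
tool_pos: [0.6343, 0.2292, 0.0551]
orientation: [0.001, -0.124, 0.992, 0.0]
force: [0.6, 0.4, 0.5]
opening: 0.0852
grip_force: 0.0
```

Emit:
{"name": "arm_command", "arguments": {"series": [[0,0,0,0],[0,0,0,0],[0,0,0,0],[0,0,0,0],[0,0,0,0],[0,0,0,0]], "gripper": 0.6, "squeeze": 20}}

```text
time_s: 4.2
tool_pos: [0.6348, 0.2293, 0.0559]
orientation: [0.002, -0.124, 0.992, 0.0]
force: [0.4, -0.5, 6.1]
opening: 0.0516
grip_force: 2.9
```

The opening of 51.6 mm is narrower than the plate, so this isn't a proper grasp. Looking.

Run:
```python
from h import *
im,d,c=grab('wrist'); s,_,_=grab('side')
out=np.vstack([im[:,:],cv2.resize(s[150:240,190:330],(560,360),interpolation=cv2.INTER_CUBIC)])
cv2.imwrite('pics/w2.png',cv2.resize(out,None,fx=.76,fy=.76))
R,p,st=tool();print(R.round(4),p,st['force'],st['ft_torque'],st['opening'],st['grip_force'])
```

```text
[[-9.691e-01 -2.467e-01  3.000e-03]
 [-2.467e-01  9.691e-01  1.100e-03]
 [-3.200e-03  4.000e-04 -1.000e+00]] [0.6347905  0.22932913 0.05588581] [ 0.26652473 -1.41861604  5.21919079] [-0.12607888  0.06856167  0.02958207] 0.051131870993345256 2.8878107538912445
```

View pics/w2.png

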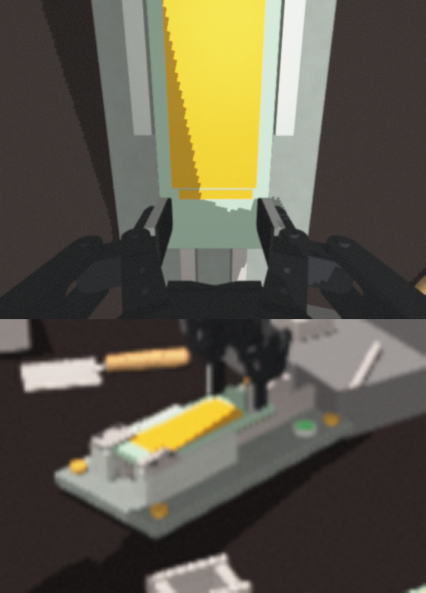

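The pads stand at the plate's far part, at (168,225) and (262,225), and it isn't clear whether they're on its edges or on top. I'll check with depth.

Run:
```python
from h import *
im,d,c=grab('wrist'); R,p,_=tool(); K,Rc,cc=c
for v in (270,290,310,325):
    o=[]
    for u in list(range(176,250,6))+list(range(320,392,6)):
        X=Rc@(np.linalg.inv(K)@[u,v,1])*d[v,u]+cc; t=R.T@(X-p); o.append((u,int(t[0]*1000),int(round(t[1]*1000)),int(round(X[2]*1000))))
    print(v,*o)
cv2.imwrite('pics/w3.png',cv2.resize(im[240:360,160:400],None,fx=3.3,fy=3.3,interpolation=cv2.INTER_CUBIC))
```

```text
270 (176, -12, -61, 24) (182, -12, -57, 25) (188, -12, -54, 25) (194, -12, -50, 26) (200, -12, -47, 24) (206, 10, -31, 74) (212, 11, -28, 75) (218, 11, -26, 74) (224, 6, -25, 64) (230, 3, -24, 59) (236, 4, -21, 59) (242, 4, -18, 60) (248, 4, -15, 59) (320, 3, 18, 59) (326, 4, 21, 60) (332, 3, 23, 59) (338, 5, 26, 62) (344, 10, 26, 74) (350, 11, 28, 74) (356, 11, 31, 75) (362, -13, 47, 23) (368, 71, 0, 199) (374, -13, 54, 24) (380, -13, 57, 23) (386, -12, 60, 24)
290 (176, -25, -62, 24) (182, 7, -38, 84) (188, 6, -36, 83) (194, 11, -31, 91) (200, 11, -29, 91) (206, 10, -27, 90) (212, 9, -26, 88) (218, 4, -25, 78) (224, -2, -25, 66) (230, -6, -24, 59) (236, -6, -21, 60) (242, -6, -18, 59) (248, -6, -16, 59) (320, -6, 18, 59) (326, -5, 21, 60) (332, -6, 24, 59) (338, -3, 26, 64) (344, 3, 26, 77) (350, 9, 26, 87) (356, 11, 27, 91) (362, 11, 29, 91) (368, 10, 32, 90) (374, 7, 36, 85) (380, 7, 38, 84) (386, -25, 61, 25)
310 (176, 13, -33, 108) (182, 12, -31, 107) (188, 12, -30, 105) (194, 11, -28, 105) (200, 6, -28, 96) (206, 6, -26, 97) (212, 3, -25, 91) (218, -3, -25, 81) (224, -17, -27, 59) (230, -16, -24, 59) (236, -17, -22, 59) (242, -17, -19, 59) (248, -16, -16, 59) (320, -16, 19, 59) (326, -16, 21, 60) (332, -16, 24, 60) (338, -16, 27, 60) (344, -4, 26, 80) (350, 1, 26, 89) (356, 6, 26, 97) (362, 7, 28, 98) (368, 12, 28, 105) (374, 11, 30, 105) (380, 12, 32, 106) (386, 12, 33, 106)
325 (176, 12, -31, 113) (182, 11, -29, 113) (188, 11, -28, 113) (194, 12, -25, 114) (200, 12, -24, 114) (206, 0, -26, 97) (212, -2, -25, 93) (218, -9, -25, 82) (224, -25, -28, 59) (230, -25, -25, 60) (236, -25, -22, 59) (242, -25, -19, 59) (248, -25, -16, 59) (320, -24, 19, 60) (326, -24, 22, 60) (332, -24, 25, 60) (338, -25, 28, 59) (344, -10, 26, 81) (350, -3, 26, 91) (356, 0, 27, 97) (362, 12, 24, 113) (368, 12, 26, 113) (374, 13, 27, 115) (380, 11, 30, 113) (386, 12, 31, 114)
```

View pics/w3.png

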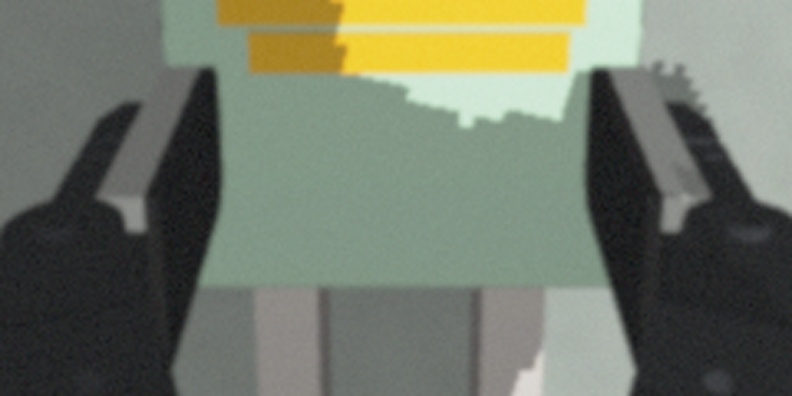

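The pads' inner faces meet the plate's top at y = ±25 mm, so the fingertips are resting lightly (about 5 N) on the plate. I misjudged how far the tips reach. I'll back off, open, and measure the tip reach from depth.

Emit:
{"name": "arm_command", "arguments": {"series": [[0,0,-0.015,0],[0,0,-0.025,0],[0,0,0,0],[0,0,0,0]]}}

```text
time_s: 4.85
tool_pos: [0.6332, 0.2289, 0.0938]
orientation: [-0.0, -0.124, 0.992, -0.0]
force: [0.9, 0.5, -0.6]
opening: 0.0511
grip_force: 0.0
```

```bash
cat > tips.py <<'E'
from h import *
def tips(im,d,c,R,p):
    K,Rc,cc=c; v,u=np.mgrid[200:420,80:480]; dd=d[200:420,80:480]
    X=(Rc@(np.linalg.inv(K)@np.c_[u.ravel(),v.ravel(),np.ones(u.size)].T*dd.ravel())).T+cc
    t=(R.T@(X-p).T).T*1000
    for s in(-1,1):
        k=(dd.ravel()>0)&(abs(t[:,0])<14)&(t[:,1]*s>15)&(t[:,1]*s<62)&(t[:,2]<24)&(t[:,2]>-60)
        q=t[k]; print('side',s,len(q),'z pct',np.percentile(q[:,2],[50,90,97,99.5]).round(1),'tip y',np.median(q[q[:,2]>np.percentile(q[:,2],95),1]).round(1), 'inner y',np.percentile(abs(q[:,1]),3).round(1))
E
python3 - <<'E'
from tips import *
z=np.load('w1.npz'); c=(z['K'],z['R'],z['c'])
R0=np.array([[-.966,-.258,0],[-.258,.966,0],[0,0,-1]]); print('open'); tips(z['im'],z['d'],c,R0,np.array([.6191,.2256,.2798]))
im,d,c=grab('wrist'); R,p,s=tool(); print(p,s['opening'],s['force']); tips(im,d,c,R,p)
# plate still in place?
B=np.array([594.7,219.2]);a=np.radians(14.17);X=np.array([np.cos(a),np.sin(a)]);Y=np.array([-X[1],X[0]])
E
```

```text
open
side -1 3740 z pct [-39.2 -21.6 -16.8 -14.2] tip y -42.6 inner y 42.1
side 1 3723 z pct [-39.  -21.4 -16.6 -14.2] tip y 42.9 inner y 42.6
[0.63283433 0.22877465 0.09319539] 0.05166816519868243 [ 0.09159526  1.00424238 -0.79566912]
side -1 6303 z pct [-52.7 -20.7 -11.8  -6.4] tip y -25.5 inner y 25.2
side 1 6288 z pct [-52.7 -20.7 -11.9  -6.6] tip y 26.0 inner y 25.8
```

Measured: the fingertips are about 14 mm behind the reported TCP when open and about 6 mm behind at 51 mm opening, 22 mm less reach than stated. So the TCP must go down to about z = 0.029, which puts the tips at about 38–43 mm, clear of the base.

Emit:
{"name": "arm_command", "arguments": {"series": [[0,0,0,0],[0,0,0,0],[0,0,0,0],[0,0,0.01,0],[0,0,0.02,0],[0,0,0.017,0],[0,0,0.011,0],[0,0,0.006,0],[0,0,0,0],[0,0,0,0]], "gripper": 1}}

```text
time_s: 6.15
tool_pos: [0.6341, 0.2292, 0.0307]
orientation: [0.001, -0.124, 0.992, 0.0]
force: [-0.0, -0.1, 0.0]
opening: 0.0857
grip_force: 0.0
```

Emit:
{"name": "arm_command", "arguments": {"series": [[0,0,0,0],[0,0,0,0],[0,0,0,0],[0,0,0,0],[0,0,0,0]], "gripper": 0.7, "squeeze": 20}}

```text
time_s: 6.78
tool_pos: [0.634, 0.2291, 0.0309]
orientation: [0.001, -0.124, 0.992, 0.0]
force: [-1.3, -0.3, 6.4]
opening: 0.0657
grip_force: 23.6
```

Firm grip on the plate's edges (65.7 mm), with little sideways force. Sliding along +x of the bed.

Emit:
{"name": "arm_command", "arguments": {"series": [[-0.001,0,0,0],[-0.003,0,0,0],[-0.005,0,0,0],[-0.006,0,0,0],[-0.006,0,0,0],[0,0,0,0]]}}

```text
time_s: 7.52
tool_pos: [0.6527, 0.2343, 0.0309]
orientation: [-0.001, -0.124, 0.992, 0.0]
force: [-5.2, -1.0, 8.5]
opening: 0.0656
grip_force: 24.0
```

Emit:
{"name": "arm_command", "arguments": {"series": [[-0.003,0,0,0],[-0.006,0,0,0],[-0.008,0,0,0],[-0.008,0,0,0],[-0.008,0,0,0],[-0.005,0,0,0],[0,0,0,0],[0,0,0,0]]}}

```text
time_s: 8.52
tool_pos: [0.6895, 0.2438, 0.0309]
orientation: [-0.001, -0.124, 0.992, 0.0]
force: [-5.2, -0.9, 8.6]
opening: 0.0656
grip_force: 23.9
```

Run:
```python
from h import *
im,d,c=grab('wrist'); cv2.imwrite('pics/w4.png',cv2.resize(im,(420,315)))
R,p,s=tool(); print(p,s['force'],s['opening'],s['grip_force'],s['time_s'])
```

```text
[0.68955903 0.24374125 0.03092257] [-5.61947286 -1.11255994  7.94789398] 0.0654799692970702 23.943555057048798 8.575
```

View pics/w4.png

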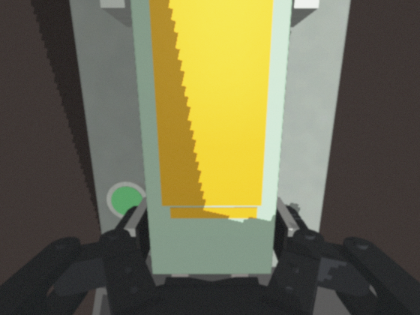

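The plate moved 57 mm with the fingers and is clear of the lips, which are out of view above the guide ends at (110,5) and (305,5). I'll release, rise, shift to the plate centre and measure.

Emit:
{"name": "arm_command", "arguments": {"series": [[0,0,0,0],[0,0,0,0],[0,0,0,0],[0,0,-0.02,0],[0,0,-0.04,0],[0,0,-0.05,0],[0.03,0,-0.05,0],[0.032,0,-0.04,0],[0,0,0,0],[0,0,0,0],[0,0,0,0]], "gripper": 1}}

```text
time_s: 9.95
tool_pos: [0.6304, 0.228, 0.2285]
orientation: [-0.001, -0.124, 0.992, -0.0]
force: [-0.4, -0.2, -0.2]
opening: 0.0856
grip_force: 0.0
```

```bash
cat > pl.py <<'E'
from h import *
# world points of pixels by ray onto z=.06, expressed in bed frame (mm)
B=np.array([594.7,219.2]);a=np.radians(14.17);X=np.array([np.cos(a),np.sin(a)]);Y=np.array([-X[1],X[0]])
def bed(c,P,h):
    w=plane(c,P,h)[:,:2]*1000; return np.c_[(w-B)@X,(w-B)@Y]
def meas(im,d,c,h):
    K,Rc,cc=c; v,u=np.mgrid[0:420,0:560]
    Z=((Rc@(np.linalg.inv(K)@np.c_[u.ravel(),v.ravel(),np.ones(u.size)].T*d.ravel())).T+cc)[:,2].reshape(d.shape)
    hsv=cv2.cvtColor(im,cv2.COLOR_BGR2HSV)
    f=cv2.inRange(hsv,(20,130,90),(36,255,255))
    m=((abs(Z-h)<.004)&(d>0)).astype(np.uint8)*255
    m=cv2.morphologyEx(m,cv2.MORPH_OPEN,np.ones((9,9)))
    return f,m
E
python3 - <<'E'
from pl import *
im,d,c=grab('wrist'); R,p,s=tool(); print(p,s['time_s'],s['force']); np.savez('w5.npz',im=im,d=d,K=c[0],R=c[1],c=c[2])
f,m=meas(im,d,c,.06)
for nm,k in(('film',f),('plate',m)):
    ct=max(cv2.findContours(k,0,2)[0],key=cv2.contourArea)[:,0]; print(nm,cv2.boundingRect(ct)); b=bed(c,ct,.06); print(cv2.minAreaRect(b.astype(np.float32)))
print('tool in bed',(p[:2]*1000-B)@X,(p[:2]*1000-B)@Y)
cv2.imwrite('pics/w5.png',im)
E
```

```text
[0.63036469 0.22804632 0.22823873] 10.0 [-0.3767658  -0.00646881 -0.59100029]
film (256, 117, 54, 131)
((27.079753875732422, 0.42043304443359375), (125.55307006835938, 49.04090881347656), 0.3944724202156067)
plate (246, 95, 73, 184)
((34.90788650512695, 0.3475761413574219), (178.4420928955078, 65.62898254394531), 0.21715691685676575)
tool in bed 36.74512425915778 -0.15354934282768068
```

Plate centre is at x = 34.9, y = +0.35 mm of the bed, with the right size, so it's clear of the lips (needs more than 7). Before lifting it, I'll do a quick look over the rack with an empty hand.

Emit:
{"name": "arm_command", "arguments": {"series": [[0.0226,-0.0533,-0.004,0],[0.0226,-0.0533,-0.004,0],[0.0226,-0.0533,-0.004,0],[0.0226,-0.0533,-0.004,0],[0.0226,-0.0533,-0.004,0],[0.0226,-0.0533,-0.004,0],[0.0226,-0.0533,-0.004,0],[0.0226,-0.0533,-0.004,0],[0,0,0,6.45],[0,0,0,6.45],[0,0,0,0],[0,0,0,0]]}}

```text
time_s: 11.5
tool_pos: [0.5606, -0.2294, 0.2613]
orientation: [-0.001, -0.013, 1.0, 0.0]
force: [0.5, 0.1, 0.0]
opening: 0.0854
grip_force: 0.0
```

Emit:
{"name": "arm_command", "arguments": {"series": [[0,0,0,0],[0,0,0,0]]}}

```text
time_s: 11.75
tool_pos: [0.5606, -0.2295, 0.262]
orientation: [0.0, -0.012, 1.0, 0.0]
force: [-0.2, 0.0, -0.4]
opening: 0.0855
grip_force: 0.0
```

Run:
```python
from h import *
im,d,c=grab('wrist'); R,p,s=tool(); print(R.round(4),p,s['time_s'],s['joints'].round(2)); np.savez('w6.npz',im=im,d=d,K=c[0],R=c[1],c=c[2]); cv2.imwrite('pics/w6.png',im)
```

```text
[[-9.997e-01 -2.470e-02  1.000e-04]
 [-2.470e-02  9.997e-01  0.000e+00]
 [-1.000e-04  0.000e+00 -1.000e+00]] [ 0.5606342  -0.22952369  0.26204895] 11.8 [-0.01  0.22  0.42  1.53 -0.09  1.41  2.01]
```

View pics/w6.png

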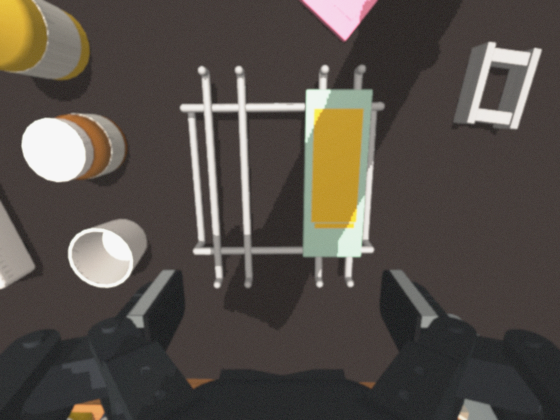

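Rack view: the empty bay's bars run at columns 205→217 and 240→248, cross wires at rows 107 and 250, plate2 at (338,172), and side rails at columns 195 and 370. Next I'll measure the bay, and the height of the side rail beside it.

Run:
```python
from h import *
z=np.load('w6.npz'); im=z['im'];d=z['d']; c=(z['K'],z['R'],z['c']); K,Rc,cc=c
g=cv2.cvtColor(im,cv2.COLOR_BGR2GRAY).astype(float)
def w3(u,v): return (Rc@(np.linalg.inv(K)@[u,v,1])*d[v,u]+cc)*1000
def peak(v,u0,h=8):
    s=g[v,u0-h:u0+h+1]-70; s=np.clip(s,0,None); return (s*np.arange(u0-h,u0+h+1)).sum()/s.sum()
def line(ua,va,ub,vb,zz,rng):
    P=[]
    for v in rng: P.append((peak(v,int(round(ua+(ub-ua)*(v-va)/(vb-va)))),v))
    W=plane(c,P,zz)[:,:2]*1000; vx,vy,x,y=cv2.fitLine(W.astype(np.float32),cv2.DIST_HUBER,0,.1,.1).ravel()
    k=vy/vx; return k,y+k*(540-x),np.degrees(np.arctan(k))
rng=[*range(120,240,4)]
for nm,a,zz in(('b1',(206,75,218,280),.04),('b2',(240,75,248,280),.04)): print(nm,line(*a,zz,rng))
# cross wires
for nm,v0,u0,u1 in(('near',106,215,232),('near2',106,255,295),('far',250,222,238),('far2',250,258,295)):
    P=[]
    for u in range(u0,u1,3):
        s=np.clip(g[v0-9:v0+10,u]-70,0,None); P.append((u,(s*np.arange(v0-9,v0+10)).sum()/s.sum()))
    W=plane(c,P,.033)[:,:2]*1000; print(nm,W.mean(0).round(1))
for u,v in[(193,140),(196,180),(199,220),(371,150),(368,200),(242,150),(212,180),(275,106),(275,250)]:
    q=[w3(u+k,v) for k in range(-3,4)]; print((u,v),max(q,key=lambda t:t[2]).round(0))
m=((cv2.inRange(cv2.cvtColor(im,cv2.COLOR_BGR2HSV),(10,25,100),(95,255,255)))); m[:85]=0;m[262:]=0;m[:,:298]=0;m[:,378:]=0
r=cv2.minAreaRect((plane(c,cv2.findNonZero(cv2.morphologyEx(m,cv2.MORPH_OPEN,np.ones((9,9))))[:,0],.054)[:,:2]*1000).astype(np.float32)); print('plate2',r)
```

```text
b1 (np.float32(0.033735596), np.float32(-307.44592), np.float32(1.9321744))
b2 (np.float32(0.034074757), np.float32(-271.31543), np.float32(1.9515845))
near [ 479.9 -294.4]
near2 [ 478. -239.]
far [ 644.1 -290.1]
far2 [ 642.2 -234.1]
(193, 140) [ 517. -335.    8.]
(196, 180) [ 564. -333.    9.]
(199, 220) [ 614. -330.    8.]
(371, 150) [ 523. -127.    8.]
(368, 200) [ 584. -122.    7.]
(242, 150) [ 523. -270.   44.]
(212, 180) [ 557. -304.   44.]
(275, 106) [ 477. -236.   37.]
(275, 250) [ 641. -233.   37.]
plate2 ((549.9498901367188, -173.18475341796875), (179.17840576171875, 65.74736022949219), 1.2192728519439697)
```

Bay: bars 36.1 mm apart with tops at 44 mm, yaw 1.94°, and cross wires 164 mm apart, all matching the description. The bay centre is (562.0, −288.6), and the side rails are only 8 mm high, so there's room for the fingers. Going back to fetch the plate.

Emit:
{"name": "arm_command", "arguments": {"series": [[0,0,0,-6.45],[0,0,0,-6.45],[-0.02235,0.05333,0.004,0],[-0.02235,0.05333,0.004,0],[-0.02235,0.05333,0.004,0],[-0.02235,0.05333,0.004,0],[-0.02235,0.05333,0.004,0],[-0.02235,0.05333,0.004,0],[-0.02235,0.05333,0.004,0],[-0.02235,0.05333,0.004,0],[0,0,0,0],[0,0,0,0]]}}

```text
time_s: 13.3
tool_pos: [0.6287, 0.2275, 0.2298]
orientation: [-0.0, -0.125, 0.992, -0.001]
force: [0.2, -0.4, -0.2]
opening: 0.0854
grip_force: 0.0
```

Emit:
{"name": "arm_command", "arguments": {"series": [[0,0,0,0],[0,0,0,0]]}}

```text
time_s: 13.55
tool_pos: [0.629, 0.2263, 0.2305]
orientation: [0.0, -0.123, 0.992, -0.0]
force: [0.2, 0.0, 0.5]
opening: 0.0852
grip_force: 0.0
```

Run:
```python
from h import *
R,p,s=tool(); t=np.array([.62845,.22808,.029]); print(p,R[:,0],R.T@(t-p),s['time_s'])
```

```text
[0.6290338  0.22628835 0.23052253] [-9.69680578e-01 -2.44374868e-01 -7.07734673e-04] [0.00027089 0.00192824 0.20152194] 13.55
```

Emit:
{"name": "arm_command", "arguments": {"series": [[0,0.0018,0.04,-0.3],[0,0,0.05,0],[0,0,0.045,0],[0,0,0.03,0],[0,0,0.02,0],[0,0,0.01,0],[0,0,0.006,0],[0,0,0,0],[0,0,0,0],[0,0,0,0]]}}

```text
time_s: 14.8
tool_pos: [0.6287, 0.23, 0.0299]
orientation: [0.001, -0.127, 0.992, 0.0]
force: [-0.6, -0.4, 0.5]
opening: 0.0855
grip_force: 0.0
```

Emit:
{"name": "arm_command", "arguments": {"series": [[0,0,0,0],[0,0,0,0],[0,0,0,0],[0,0,0,0],[0,0,0,0],[0,0,0,0]], "gripper": 0.65, "squeeze": 40}}

```text
time_s: 15.55
tool_pos: [0.6287, 0.2296, 0.0298]
orientation: [0.001, -0.127, 0.992, -0.0]
force: [-0.5, -1.5, 5.2]
opening: 0.0653
grip_force: 45.9
```

Run:
```python
from h import *
R,p,s=tool(); print(p,R.round(4),s['time_s'],s['force'],s['opening'],s['grip_force'])
```

```text
[0.62869714 0.22958458 0.02975446] [[-9.678e-01 -2.516e-01  1.100e-03]
 [-2.516e-01  9.678e-01  1.000e-04]
 [-1.000e-03 -2.000e-04 -1.000e+00]] 15.55 [-0.53003116 -1.51797287  5.22163575] 0.06531275513046278 45.899155139923096
```

Gripped at the plate's centre (65.3 mm, 46 N). Lifting straight up.

Emit:
{"name": "arm_command", "arguments": {"series": [[0,0,-0.004,0],[0,0,-0.008,0],[0,0,-0.014,0],[0,0,-0.02,0],[0,0,-0.03,0],[0,0,-0.04,0],[0,0,-0.03,0],[0,0,-0.02,0],[0,0,-0.004,0],[0,0,0,0]]}}

```text
time_s: 16.8
tool_pos: [0.6277, 0.2296, 0.1983]
orientation: [-0.001, -0.127, 0.992, -0.0]
force: [-0.4, -0.2, -2.4]
opening: 0.0652
grip_force: 45.2
```

Run:
```python
from h import *
im,d,c=grab('wrist'); s=cams.grab_frame('side')[0]
cv2.imwrite('pics/w7.png',np.hstack([cv2.resize(im,(400,300)),cv2.resize(s[100:265,180:400],(400,300))]))
R,p,st=tool(); print(p,st['time_s'],st['force'],st['opening'],st['grip_force'])
K,Rc,cc=c
# plate flatness in tool frame from depth on film
hsv=cv2.cvtColor(im,cv2.COLOR_BGR2HSV); f=cv2.erode(cv2.inRange(hsv,(20,130,90),(36,255,255)),np.ones((5,5))); v,u=np.nonzero(f)
X=(Rc@(np.linalg.inv(K)@np.c_[u,v,np.ones(len(u))].T*d[v,u])).T+cc; t=((R.T@(X-p).T).T*1000); t=t[abs(t[:,1])<30]
A=np.linalg.lstsq(np.c_[t[:,:2],np.ones(len(t))],t[:,2],rcond=None)[0]; print('tilt deg',np.degrees(A[:2]),'top z in tool mm',A[2],'film x range',np.percentile(t[:,0],[1,99]),'y',np.percentile(t[:,1],[1,99]))
tt=R.T@(np.array([.5626,-.2886,p[2]])-p); print('world d',np.array([.5626,-.2886])-p[:2],'tool',tt,'yaw',np.degrees(np.arctan2(-R[1,0],-R[0,0])))
```

```text
[0.62731633 0.2294826  0.19727143] 16.9 [-0.24236334 -0.59155438 -2.14890547] 0.06579608653173727 45.20713269710541
tilt deg [-1.14199555 -0.02193249] top z in tool mm -30.869099734244337 film x range [-26.63530901  70.07192457] y [-23.13961134  23.95411805]
world d [-0.06471633 -0.5180826 ] tool [ 0.1931129  -0.48508217  0.00069386] yaw 14.587516200979882
```

View pics/w7.png

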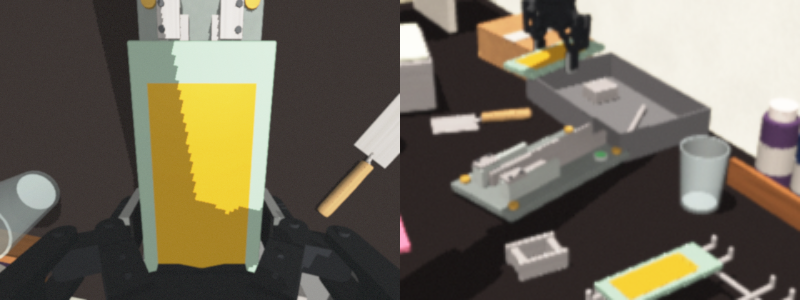

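Held level and well clear (force −2.2 N); the bed is empty and undisturbed. Carrying it over to the rack.

Emit:
{"name": "arm_command", "arguments": {"series": [[0.0064,-0.0162,0,0],[0.015,-0.0377,0,0],[0.0215,-0.0539,0,0],[0.0215,-0.0539,0,0],[0.0215,-0.0539,0,0],[0.0215,-0.0539,0,0],[0.0215,-0.0539,0,0],[0.0215,-0.0539,0,0],[0.0215,-0.0539,0,0],[0.015,-0.0377,0,0],[0.0064,-0.0162,0,0],[0,0,0,0]]}}

```text
time_s: 18.4
tool_pos: [0.5621, -0.2898, 0.1986]
orientation: [-0.0, -0.125, 0.992, 0.0]
force: [1.1, 1.2, -2.8]
opening: 0.065
grip_force: 45.3
```

Emit:
{"name": "arm_command", "arguments": {"series": [[0,0,0,3],[0,0,0,4],[0,0,0,3.65],[0,0,0,2],[0,0,0,0],[0,0,0,0],[0,0,0,0]]}}

```text
time_s: 19.27
tool_pos: [0.5632, -0.2883, 0.199]
orientation: [0.0, -0.017, 1.0, 0.0]
force: [0.0, -0.8, -3.1]
opening: 0.0651
grip_force: 45.3
```

```bash
cat > q.py <<'E'
from h import *
R,p,st=tool(); print(p,st['time_s'],st['force'],st['opening'],st['grip_force'])
print('tool shift',R.T@(np.array([.5626,-.2886,.0237])-p),'yaw',np.degrees(np.arctan2(-R[1,0],-R[0,0])),st['joints'].round(2))
E
python3 q.py
```

```text
[ 0.56323889 -0.2883082   0.19899152] 19.275 [ 0.03992877 -0.78319287 -3.05054648] 0.06506668598258185 45.260363817214966
tool shift [ 0.00065716 -0.00030399  0.17529144] yaw 1.9533424275731597 [ 0.09  0.31  0.43  1.56 -0.13  1.3   2.14]
```

Emit:
{"name": "arm_command", "arguments": {"series": [[0.0006,-0.0003,0.02,0],[0,0,0.035,0],[0,0,0.04,0],[0,0,0.035,0],[0,0,0.02,0],[0,0,0.012,0],[0,0,0,0],[0,0,0,0],[0,0,0,0]]}}

```text
time_s: 20.4
tool_pos: [0.5636, -0.2891, 0.0384]
orientation: [0.001, -0.017, 1.0, -0.0]
force: [0.2, -0.5, -2.9]
opening: 0.0652
grip_force: 45.3
```

```bash
python3 q.py
```

```text
[ 0.56359912 -0.2891366   0.03837589] 20.4 [ 0.22461409 -0.49779647 -2.85631795] 0.06524229195944019 45.30343294143677
tool shift [0.00101429 0.00058186 0.01467313] yaw 1.9361713556710587 [ 0.12  0.46  0.4   1.71 -0.2   1.01  2.19]
```

Lowering gently onto the bars, watching for contact.

Emit:
{"name": "arm_command", "arguments": {"series": [[0.001,0.0005,0.004,0],[0,0,0.003,0],[0,0,0.0025,0],[0,0,0.0015,0],[0,0,0,0]]}}

```text
time_s: 21.02
tool_pos: [0.5615, -0.2882, 0.0258]
orientation: [-0.0, -0.017, 1.0, 0.0]
force: [0.1, -0.2, -2.3]
opening: 0.0653
grip_force: 45.3
```

Emit:
{"name": "arm_command", "arguments": {"series": [[0,0,0.001,0],[0,0,0.001,0],[0,0,0.001,0],[0,0,0,0]]}}

```text
time_s: 21.52
tool_pos: [0.5617, -0.2883, 0.0238]
orientation: [0.0, -0.017, 1.0, 0.0]
force: [-1.8, 1.0, 4.1]
opening: 0.0651
grip_force: 46.0
```

Contact made (about 7 N) at the expected height. Releasing in stages.

Emit:
{"name": "arm_command", "arguments": {"series": [[0,0,0,0],[0,0,0,0]], "gripper": 0.8, "squeeze": 20}}

```text
time_s: 21.78
tool_pos: [0.562, -0.2884, 0.0231]
orientation: [0.0, -0.017, 1.0, -0.0]
force: [0.6, 1.0, 0.9]
opening: 0.068
grip_force: 0.0
```

Emit:
{"name": "arm_command", "arguments": {"series": [[0,0,0,0],[0,0,0,0],[0,0,0,0],[0,0,-0.005,0],[0,0,-0.02,0],[0,0,-0.04,0],[0,0,-0.05,0],[0,0,-0.05,0],[0,0,-0.04,0],[0,0,0,0],[0,0,0,0],[0,0,0,0]], "gripper": 1}}

```text
time_s: 23.28
tool_pos: [0.5609, -0.2878, 0.2268]
orientation: [-0.001, -0.017, 1.0, 0.0]
force: [1.2, -0.5, -0.2]
opening: 0.0854
grip_force: 0.0
```

Run:
```python
from pl import *
im,d,c=grab('wrist'); R,p,s=tool(); print(p,s['time_s'],s['force'],s['opening'])
f,m=meas(im,d,c,.054)
n=cv2.findContours(m,0,2)[0]
for ct in n:
    if cv2.contourArea(ct)>1500:
        w=(plane(c,ct[:,0],.054)[:,:2]*1000).astype(np.float32); print(cv2.boundingRect(ct),cv2.minAreaRect(w))
cv2.imwrite('pics/w8.png',im)
```

```text
[ 0.56098532 -0.28783211  0.2267328 ] 23.325 [ 0.60210717 -0.60228231 -0.07671295] 0.08552786211757672
(245, 98, 73, 181) ((561.2938842773438, -288.2631530761719), (178.367919921875, 65.63465118408203), 1.831773281097412)
(360, 89, 87, 183) ((549.6468505859375, -173.6159210205078), (178.42990112304688, 66.28559875488281), 1.4521344900131226)
```

View pics/w8.png

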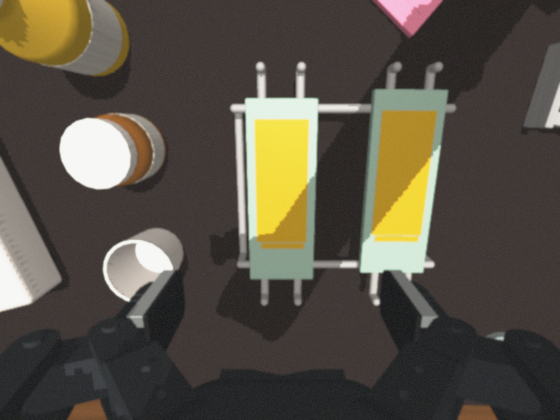

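The plate lies paint side up in the empty bay at (282,190), within 1 mm and about 0.1° of the bay centre. Plate2 is unmoved within the measuring error, and the gripper is clear. Handing in.

```bash
python3 -c "
from cell import order
print(order.hand_in())"
```

```text
the job is handed in; nothing more can be done
None
```

The plate was slid clear of both lips, lifted out and laid paint side up in the empty bay, within about 1 mm and 0.1° of centred and square, and the job was handed in at about 23 s; on my first reach the fingertips rested lightly on the plate's top (about 6 N) before I corrected the height.

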